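# Ready the cold block and hold the sample carrier open

### The job

Press the cold block's cover down until it clicks and stays shut by itself. Then free the sample carrier's gate by squeezing its two top catches all the way, tab against lug, first the one nearer the gate's hinge and then the other. Swing the gate out past its click stop (its upright post is there to pull on) until it stands roughly square to the carrier's front, and finish while still holding it there, so that a colleague can slide the block in; leave everything else on the bench where it stands.

Things in the scene. Friction and masses are not known exactly. Their poses are not given: they have to be found in the camera images.
- cold_block: Fixed aluminium block, 120 (x) x 90 (y) x 50 mm high, with a white hinged cover on top; origin at the centre of its underside on the bench, z up. The cover's hinge line runs along y, 60 mm to +x of the origin (on the side facing away from the robot) and 54 mm above the bench.
- cover_press (a point): Point on the upper face of the cover, on its centre line, 100 mm from the hinge line (the plate is 120 mm long, 88 mm wide, 8 mm thick, its upper face 5 mm off the plane through the hinge). When shut it lies 40 mm to -x of the block's centre, 59 mm above the bench. It moves with the cover; its axes turn with the cover.
- cover (a joint): Cover angle, rad: 0 shut flat, growing as the free (-x) edge rises; about 0.8 at the start. A weak spring pushes it open; over the last 0.05 to 0.1 rad a click nub under the free edge must be passed by pressing down with about 5 to 12 N near the free edge; it then holds the cover shut at 0. Pressing straight down near the free edge with shut fingers closes it.
- carrier: Fixed white sample carrier box, 160 deep (x) x 280 wide (y) x 160 mm high, with a vented aluminium gate on its front; origin on the bench below the middle of the front edge, x into the box (away from the robot), y to its left, z up. Both catches stand on its top front rail (top 160 mm above the bench); behind them a carrying handle rises to 191 mm.
- hinge_catch_mid (a point): Middle between tab and lug of the catch nearer the gate's hinge: 60 mm to +y of the carrier's middle, 14 mm behind its front, 17 mm above the rail (177 mm above the bench); fixed, axes as the carrier's. A catch is two upright grey plates, 20 (x) x 10 (y) x 34 mm high, 38 mm over their outsides (24 squeezed): moving tab at +y, fixed lug at -y. Pinch both along y from above.
- free_catch_mid (a point): The same for the other catch, farther from the hinge: 90 mm to -y of the first. Between the two plates of each catch (18 mm clear) a steel latch arm, up to 4 mm above the rail, runs to the gate.
- hinge_catch (a joint): Travel of the tab nearer the hinge, m: 0 latched, 0.014 squeezed fully towards its lug. Stiff (about 4 N) and stays where it is left. The gate is free of it from about 0.010.
- free_catch (a joint): The same for the catch farther from the hinge.
- hinge_lug: The fixed lug of the catch nearer the hinge; origin at the centre of its underside on the rail.
- free_lug: The fixed lug of the catch farther from the hinge; origin at the centre of its underside on the rail.
- gate_post (a point): Point to grip on the gate's upright round post: 18 mm diameter, grey, on the post's axis 17 mm below its top, 178 mm above the bench. When shut it is 50 mm in front (-x) of the carrier's front and 65 mm to -y of its middle. The gate's top edge is 148 mm, its two small keepers 166 mm above the bench; the post is bare from 141 to 195 mm. It moves with the gate; its axes turn with the gate.
- gate_hinge (a point): Point on the gate's upright hinge axis, 178 mm above the bench, at the left (+y) end of the carrier's front; does not move. The post stands 175 mm from it.
- gate (a joint): Gate angle, rad: 0 shut, growing as the free end swings out towards the robot and round to +y (clockwise seen from above); stop at 1.7, square to the front at 1.57. A spring pulls it shut (1 N at the post near shut, about 4 N wide open). The click stop is a sprung nub near 0.6, taking 2 to 4 N more at the post to pass. Let go when wide open, the gate falls back, at most as far open as about 0.7.
- reagent_bottle: Bystander, loose: round white bottle with a yellow cap, 72 mm diameter, 150 mm high; origin at the centre of its underside.
- wash_bottle: Bystander, loose: white wash bottle with bent spout, 56 mm diameter, 165 mm high; origin at the centre of its underside.
- beaker: Bystander, loose: empty glass beaker, 60 mm diameter, 75 mm high; origin at the centre of its underside.
- petri_stack: Bystander, loose: two stacked white dishes, 90 mm diameter, 28 mm high; origin at the centre of the underside.
- tube_cap_jar: Bystander, loose: small amber jar, 50 mm diameter, 50 mm high; origin at the centre of its underside.
- marker: Bystander, loose: black marker pen lying down, 14 mm diameter, 110 mm long along its x; origin under its middle.
Things that resemble listed ones, but are neither listed nor needed, are in the scene too. What is shaped like the cold_block but blue or red is not meant.

How it is judged:
By the outcome, as a careful person would: the job done as asked, in the order asked, and still so for the second after the job is handed in, while the arm keeps its last pose, push and grip.
It also fails if it takes over 61 s, if anything falls off the work surface, if the arm or the gripper's body presses on something with over 40 N, if the wrist force passes 120 N, or if a joint passes its speed limit or range.

### The arm

A 6-joint arm with a two-finger parallel gripper is mounted at the origin on the work surface. World frame = base frame: x ahead of the robot, y to its left, z up, the work surface at z = 0. Lengths are in mm, angles in rad, forces in N, time in s.
With the tool pointing down it reaches from about 350 to 875 mm from the base axis. Payload 4.2 kg.
Tool frame: the origin (TCP) lies at the very end of the fingers, on their centre line; the grasp point (between the pads) lies arm.grip_depth behind it (arm.grip_depth is the distance from the TCP to the grasp point, in mm); z points along the fingers, y is the direction in which the jaws open and shut (so a half turn about z gives the same grasp; the last joint's range is limited). The gripper opens to 85 mm and grips with 20 to 120 N. Pads are 22 mm wide; open, the fingers measure 114 mm over their backs; the gripper's body (76 mm by 85 mm) begins 54 mm behind the grasp point. The pads swing forward as they close: fully open they stand 13 mm farther back than shut.
Start: joints at [1.501, 0.385, 0.008, 0, -1.194, -0.259], TCP at [201.785, 591.508, 231.312] pointing down, gripper open.
Joint ranges: [-3.14, 3.14], [-1.21, 2.06], [-1.07, 1.41], [-3.16, 2.05], [-2.99, -0.16], [-3.1, 3.1]. Speed limits (rad/s): [2.79, 2.79, 3.14, 3.14, 3.14, 3.14].

### API

Orientations are given as a unit quaternion [x, y, z, w].
In Python, from bench import arm, optics, workorder gives the robot as it stands. The module is installed in compiled form; this text tells all that it offers.
- The arm moves only by the tool play_rows, never from a script. Its arguments are lists of equal length, an entry for each row: "travel": the shift along the tool's x, y, z in m, a list of three; "rotation": the turn, a rotation vector about the tool's x, y, z in rad, a list of three; "grip": the opening, from 0 (shut) to 1 (fully open). In form: {"travel": [[x, y, z], ...], "rotation": [[rx, ry, rz], ...], "grip": [grip, ...]}. A call has 1 to 12 rows; each row shifts and turns the commanded pose from where the row before left it, along the tool's axes as they then stand; what a row does not reach is not made up. A row lasts 1/12 s, in which the tool goes at most 41.7 mm and 7.16 degrees, less where a joint would pass 70% of its speed; a pose out of reach is approached as far as the arm can. A call is refused whole if a number of a shift passes 0.0417 or a number of a turn 0.125, either way. A call with a gripper value outside its range is refused whole. The fingers move at their own pace and stop on an object; the grip force is fixed at half the most. Time passes only in rows, so rows that do not move let the fingers close. It gives the time, the measured TCP pose, the force and the opening at its end, in the units of the state.
- arm.read_state(): the state, without advancing time (a new reading comes with each control period).
- optics.get_image(name): name is "scene" or "side" or "wrist"; returns a dict with "image" (400x640x3 uint8, blue, green, red), "depth" (400x640 float32, mm along the optical axis (not along the pixel's ray), 0 where there is no reading), "camera_matrix" (3x3 intrinsics, pixels), "k1" (the pictures are not rectified: a ray, as slopes to the right and down, at radius r is drawn at 1 + k1 r^2 times it, then the intrinsics apply), "R" (3x3) and "t" (3): a world point X has camera coordinates R X + t; the wrist camera has in their place "hand_eye" (4x4, takes a point from camera to tool coordinates, whose origin is the TCP and whose axes are the flange's). Camera axes: x right, y down, z forward; pixel columns grow to the right and rows downward; lengths in mm; the calibration is good to about 2 mm. A picture is of the moment at which its call begins: read the wrist's pose just before it.
- workorder.job_done(): hands the job in, once; it reports no verdict.
The state is a dict: "clock": time; "joints": joint angles; "joint_vel": joint speeds; "joint_efforts": joint torques, N m; "position": TCP position; "ee_rot": TCP orientation; "contact_force": force on the tool from outside, world axes, zero at the start; "wrist_torque": the same for the moment, N m; "gripper_width": finger opening in mm.
Only numpy, scipy, OpenCV 4.12 (cv2) and the standard library are available. Lean on these libraries where they do the work, as an engineer would, in place of code of your own. Each camera call takes 0.05 s, during which the arm holds its last target. There are 200 camera calls.

## Working session

There is one attempt and no reset: what is moved stays moved. The work goes in short steps, Python scripts to look and compute and a tool call to move; the robot and the scene stay as the last step left them, time stands still between calls to the robot, and variables do not carry over. Pictures are saved under pics/ and viewed, about 8 in all and at most 12, crops included, and the job is handed in when it is done.

Besides the shell and the picture viewer there is one more tool, called after "Request:" as a command line: name --argument value ..., lists and objects as JSON in quotes. play_rows: Moves the arm, as the interface text tells. Its arguments: {"type":"object","properties":{"travel":{"type":"array","items":{"type":"array","items":{"type":"number"}}},"rotation":{"type":"array","items":{"type":"array","items":{"type":"number"}}},"grip":{"type":"array","items":{"type":"number"}}},"required":["travel","rotation","grip"]}

```bash
mkdir -p pics
cat > h.py <<'E'
import numpy as np, cv2
from bench import arm, optics, workorder
from scipy.spatial.transform import Rotation as Ro
def grab(n,fn=None):
    s=arm.read_state(); d=optics.get_image(n)
    if fn: cv2.imwrite('pics/'+fn,d['image'])
    np.savez('pics/'+n+'.npz',pos=s['position'],rot=s['ee_rot'],**d)
    return d
def load(n): return dict(np.load('pics/'+n+'.npz'))
def px2w(d,u,v,z=None):
    """pixel -> world, by depth or on plane z"""
    K=d['camera_matrix']; p=cv2.undistortPoints(np.array([[[u,v]]],float),K,np.array([float(d['k1']),0,0,0]))[0,0]
    ray=np.array([p[0],p[1],1.])
    if 'R' in d: Rw=d['R'].T; o=-Rw@d['t']
    else:
        H=d['hand_eye']; Rt=Ro.from_quat(d['rot']).as_matrix()
        Rw=Rt@H[:3,:3]; o=Rt@H[:3,3]+d['pos']
    r=Rw@ray
    if z is None:
        w=d['depth'][max(0,int(v)-1):int(v)+2,max(0,int(u)-1):int(u)+2]; w=w[w>0]
        return o+r*np.median(w) if len(w) else None
    return o+r*(z-o[2])/r[2]
def st():
    s=arm.read_state()
    for k in s: print(k,np.round(s[k],3))
E
python3 - <<'E'
from h import *
st(); print(arm.grip_depth)
for n in ('scene','side'):
    d=grab(n,n+'1.png'); print(n,d['k1'],d['camera_matrix'].tolist())
E
```

```text
clock 0.0
joints [ 1.501  0.386  0.007 -0.    -1.194 -0.259]
joint_vel [-0.001 -0.001 -0.001  0.001  0.    -0.001]
joint_efforts [-0.0000e+00 -3.9229e+01  1.8840e+01  4.1860e+00 -5.0000e-03 -0.0000e+00]
position [201.6   590.968 230.201]
ee_rot [ 0.987 -0.164 -0.     0.001]
contact_force [-0.297 -0.21   0.491]
wrist_torque [ 0.018 -0.026  0.005]
gripper_width 85.479
18.700000000000003
scene 0.04433250958197072 [[458.1254011507192, 0.0, 320.7107355232171], [0.0, 458.1254011507192, 194.1789023125114], [0.0, 0.0, 1.0]]
side 0.010843001091185285 [[430.7422729917949, 0.0, 313.5908913972856], [0.0, 430.7422729917949, 208.3912287988254], [0.0, 0.0, 1.0]]
```

View pics/scene1.png

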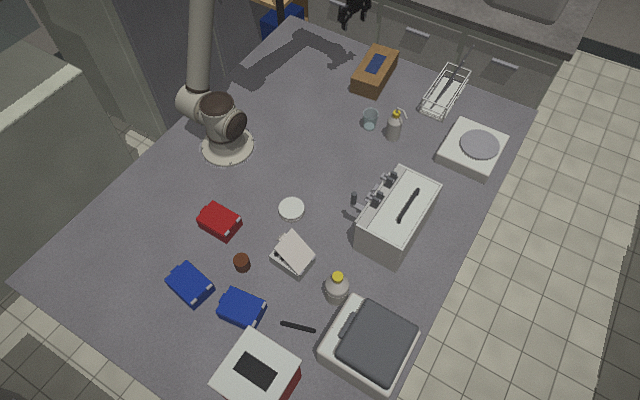

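View pics/side1.png

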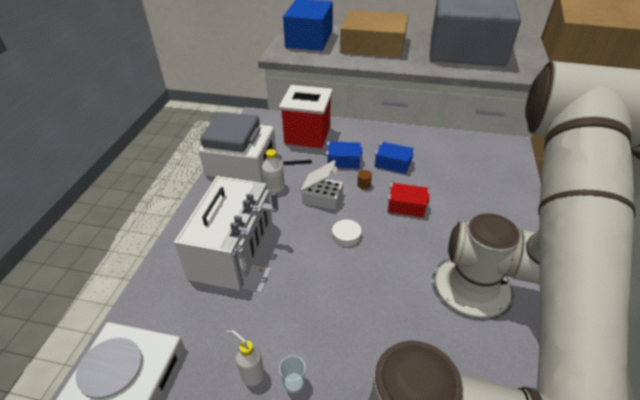

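Scene: the white cold block with its raised cover is at about (292,252). The carrier is at (397,215), with the catches near (375,190) and (390,178) and the post near (354,200). I'll enlarge that area.

Run:
```python
from h import *
d=load('scene'); im=d['image']
c=cv2.resize(im[155:285,255:455],None,fx=4,fy=4,interpolation=cv2.INTER_CUBIC); cv2.imwrite('pics/c1.png',c)
print('cam',-d['R'].T@d['t'])
for n,p in dict(base=(228,148),carTop=(420,200),post=(354,197),block=(292,250),petri=(291,208),jar=(241,258),reag=(338,277),marker=(297,326),wash=(395,115),beaker=(370,118)).items(): print(n,np.round(px2w(d,*p)))
d=load('side')
print('side',np.round(px2w(d,345,232)))
```

```text
cam [ 901.4423504  -769.10681349 1362.4691433 ]
base [ 49. -41.  57.]
carTop [754.  53. 157.]
post [582. -64. 188.]
block [ 494. -281.  104.]
petri [ 376. -120.   26.]
jar [ 355. -367.   50.]
reag [ 666. -301.  150.]
marker [ 615. -445.   12.]
wash [517. 360. 129.]
beaker [411. 384.  31.]
side [ 374. -104.   31.]
```

View pics/c1.png

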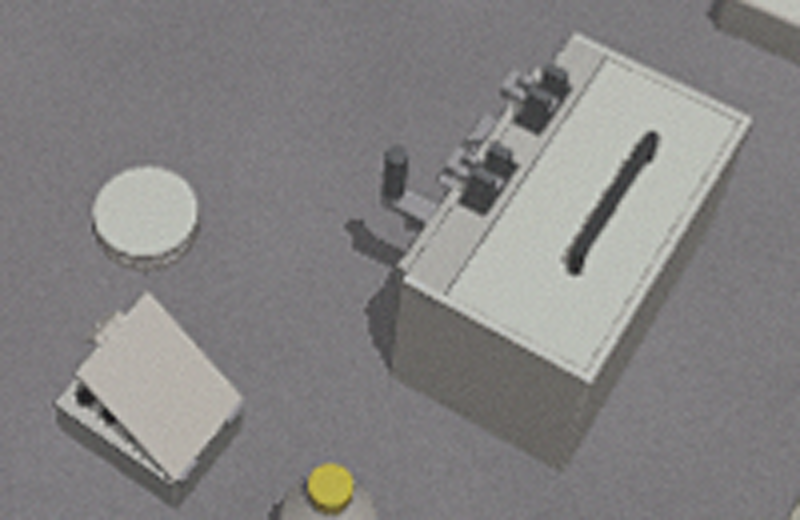

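Run:
```python
from h import *
d=load('scene')
f=lambda u,v:(255+u/4,155+v/4)
C={k:px2w(d,*f(*p),z=160) for k,p in dict(FL=(578,35),FR=(403,276),BL=(750,120),BR=(590,380)).items()}
for k in C: print(k,np.round(C[k],1))
e=C['FL']-C['FR'];b=C['BL']-C['BR']
print(np.hypot(*e[:2]),np.hypot(*b[:2]),'yaw',[np.arctan2(-x[0],x[1]) for x in (e,b)],np.hypot(*(C['BL']-C['FL'])[:2]))
dp=(C['BL']-C['FL'])+(C['BR']-C['FR']);print('yaw depth',np.arctan2(dp[1],dp[0]))
# post top z=195
print('post top',px2w(d,*f(397,152),z=195))
for n,p in dict(lug1=(537,108),tab1=(556,78),lug2=(482,190),tab2=(502,155)).items(): print(n,px2w(d,*f(*p),z=194),px2w(d,*f(*p)))
# cover plane fit
pts=[];
import itertools
poly=np.array([(148,305),(92,372),(178,460),(228,400)],float)/4+[255,155]
m=np.zeros(d['depth'].shape,np.uint8);cv2.fillPoly(m,[poly.astype(np.int32)],1)
P=np.array([px2w(d,u,v) for v,u in zip(*np.nonzero(m)) if d['depth'][v,u]>0])
c=P.mean(0);n=np.linalg.svd(P-c)[2][2];n*=np.sign(n[2]);res=(P-c)@n
print('cover',len(P),c,n,res.std(),'tilt',np.arccos(n[2]),'yaw',np.arctan2(n[1],n[0])-np.pi)
h=np.cross(n,[0,0,1]);print(P.min(0),P.max(0))
def onpl(p):
    a=px2w(d,*f(*p),z=0);o=-d['R'].T@d['t'];r=a-o;return o+r*((c-o)@n)/(r@n)
for k,p in dict(fL=(148,293),fR=(77,376),hL=(242,400),hR=(180,480)).items(): print(k,np.round(onpl(p),1))
```

```text
FL [637.3 145.  160. ]
FR [ 626.9 -129.3  160. ]
BL [791.1 140.2 160. ]
BR [ 784.9 -133.5  160. ]
274.4856258586916 273.8241868761925 yaw [np.float64(-0.0376261126013947), np.float64(-0.022346724246732955)] 153.86566572809673
yaw depth -0.029099932767501023
post top [577.49583971 -55.14594923 195.        ]
lug1 [649.47753497  38.46759987 194.        ] [646.26714084  48.75725937 179.11202259]
tab1 [648.99861889  72.00845516 194.        ] [648.56163133  73.46445053 191.9773454 ]
lug2 [648.74265137 -50.84463245 194.        ] [645.94246016 -42.88549579 181.05207396]
tab2 [646.79994936 -14.75329317 194.        ] [646.38256009 -13.51681777 192.0847397 ]
cover 673 [ 501.11417367 -275.5600696    97.17902509] [ 0.64824111 -0.04956743  0.75982006] 1.0596849893337268 tilt 0.7077600263787625 yaw -3.2179086472008573
[ 461.30538559 -310.95682131   60.19212986] [ 543.36642868 -237.47173922  130.64291315]
fL [ 462.  -231.   133.4]
fR [ 456.2 -317.3  132.8]
hL [ 550.9 -238.6   57.1]
hR [ 546.1 -320.    55.9]
```

```bash
cat >> h.py <<'E'
def plan(wps,pos=None,psi=None,step=0.038,grip=0):
    """wps: (x,y,z,psi[,step_mm]) tool-down waypoints -> rows in tool axes"""
    s=arm.read_state()
    if pos is None: pos=np.array(s['position'],float)
    if psi is None:
        x=Ro.from_quat(s['ee_rot']).as_matrix()[:,0]; psi=np.arctan2(x[1],x[0])
    T=[];W=[]
    for w in wps:
        sp=w[4]/1000 if len(w)>4 else step
        D=(np.array(w[:3])-pos)/1000; dp=w[3]-psi
        n=max(1,int(np.ceil(max(np.linalg.norm(D)/sp,abs(dp)/0.115)-1e-6)))
        for i in range(n):
            p=psi+dp*i/n; c,q=np.cos(p),np.sin(p); d=D/n
            T.append([round(c*d[0]+q*d[1],4),round(q*d[0]-c*d[1],4),round(-d[2],4)]); W.append([0,0,round(-dp/n,4)])
        pos=np.array(w[:3],float); psi=w[3]
    for i in range(0,len(T),12):
        print(len(T[i:i+12]),'T',str(T[i:i+12]).replace(' ',''),'\n  R',str(W[i:i+12]).replace(' ',''))
E
python3 - <<'E'
from h import *
plan([(475,-275,200,-0.05)])
E
```

```text
12 T [[np.float64(0.0224),np.float64(0.0305),np.float64(0.0013)],[np.float64(0.0221),np.float64(0.0307),np.float64(0.0013)],[np.float64(0.0217),np.float64(0.031),np.float64(0.0013)],[np.float64(0.0214),np.float64(0.0312),np.float64(0.0013)],[np.float64(0.021),np.float64(0.0315),np.float64(0.0013)],[np.float64(0.0206),np.float64(0.0317),np.float64(0.0013)],[np.float64(0.0203),np.float64(0.032),np.float64(0.0013)],[np.float64(0.0199),np.float64(0.0322),np.float64(0.0013)],[np.float64(0.0195),np.float64(0.0324),np.float64(0.0013)],[np.float64(0.0191),np.float64(0.0326),np.float64(0.0013)],[np.float64(0.0188),np.float64(0.0329),np.float64(0.0013)],[np.float64(0.0184),np.float64(0.0331),np.float64(0.0013)]] 
  R [[0,0,np.float64(-0.0116)],[0,0,np.float64(-0.0116)],[0,0,np.float64(-0.0116)],[0,0,np.float64(-0.0116)],[0,0,np.float64(-0.0116)],[0,0,np.float64(-0.0116)],[0,0,np.float64(-0.0116)],[0,0,np.float64(-0.0116)],[0,0,np.float64(-0.0116)],[0,0,np.float64(-0.0116)],[0,0,np.float64(-0.0116)],[0,0,np.float64(-0.0116)]]
12 T [[np.float64(0.018),np.float64(0.0333),np.float64(0.0013)],[np.f
[... 260 characters left out ...]
(0.0343),np.float64(0.0013)],[np.float64(0.0156),np.float64(0.0345),np.float64(0.0013)],[np.float64(0.0152),np.float64(0.0346),np.float64(0.0013)],[np.float64(0.0148),np.float64(0.0348),np.float64(0.0013)],[np.float64(0.0144),np.float64(0.035),np.float64(0.0013)],[np.float64(0.014),np.float64(0.0352),np.float64(0.0013)],[np.float64(0.0136),np.float64(0.0353),np.float64(0.0013)]] 
  R [[0,0,np.float64(-0.0116)],[0,0,np.float64(-0.0116)],[0,0,np.float64(-0.0116)],[0,0,np.float64(-0.0116)],[0,0,np.float64(-0.0116)],[0,0,np.float64(-0.0116)],[0,0,np.float64(-0.0116)],[0,0,np.float64(-0.0116)],[0,0,np.float64(-0.0116)],[0,0,np.float64(-0.0116)],[0,0,np.float64(-0.0116)],[0,0,np.float64(-0.0116)]]
```

Request:
play_rows --travel '[[0.023,0.031,0],[0.023,0.031,0],[0.022,0.031,0],[0.022,0.031,0],[0.022,0.031,0.001],[0.021,0.032,0.001],[0.021,0.032,0.001],[0.02,0.032,0.001],[0.02,0.032,0.001],[0.02,0.032,0.001],[0.019,0.033,0.001],[0.019,0.033,0.001]]' --rotation '[[0,0,-0.012],[0,0,-0.012],[0,0,-0.012],[0,0,-0.012],[0,0,-0.012],[0,0,-0.012],[0,0,-0.012],[0,0,-0.012],[0,0,-0.012],[0,0,-0.012],[0,0,-0.012],[0,0,-0.012]]' --grip '[0,0,0,0,0,0,0,0,0,0,0,0]'

```text
clock: 1.1
position: [345.9, 155.8, 223.2]
ee_rot: [0.996, -0.092, -0.0, -0.0]
contact_force: [0.5, 0.2, -0.5]
gripper_width: -0.0
```

Request:
play_rows --travel '[[0.017,0.033,0.001],[0.017,0.033,0.001],[0.016,0.033,0.001],[0.016,0.034,0.001],[0.016,0.034,0.001],[0.015,0.034,0.001],[0.015,0.034,0.001],[0.014,0.034,0.001],[0.014,0.035,0.001],[0.013,0.035,0.001],[0.013,0.035,0.001],[0.013,0.035,0.001]]' --rotation '[[0,0,-0.012],[0,0,-0.012],[0,0,-0.012],[0,0,-0.012],[0,0,-0.012],[0,0,-0.012],[0,0,-0.012],[0,0,-0.012],[0,0,-0.012],[0,0,-0.012],[0,0,-0.012],[0,0,-0.012]]' --grip '[0,0,0,0,0,0,0,0,0,0,0,0]'

```text
clock: 2.1
position: [475.4, -271.9, 210.8]
ee_rot: [1.0, -0.02, -0.0, -0.0]
contact_force: [0.5, 0.4, 0.0]
gripper_width: -0.1
```

Request:
play_rows --travel '[[0.003,0.001,0.035],[0.002,0.001,0.035],[0,0,0.014],[-0.0065,0,0.0085],[-0.0065,0,0.0085],[-0.0045,0,0.0095],[-0.0045,0,0.0095],[-0.002,0,0.0075],[-0.002,0,0.0075],[0,0,0]]' --rotation '[[0,0,0],[0,0,0],[0,0,0],[0,0,0],[0,0,0],[0,0,0],[0,0,0],[0,0,0],[0,0,0],[0,0,0]]' --grip '[0,0,0,0,0,0,0,0,0,0]'

```text
clock: 2.93
position: [453.3, -270.7, 74.8]
ee_rot: [1.0, -0.021, -0.002, -0.001]
contact_force: [-0.6, 0.2, -0.0]
gripper_width: 0.1
```

Request:
play_rows --travel '[[-0.002,0,0.003],[-0.001,0,0.003],[-0.001,0,0.002],[0,0,0.002],[0,0,0]]' --rotation '[[0,0,0],[0,0,0],[0,0,0],[0,0,0],[0,0,0]]' --grip '[0,0,0,0,0]'

```text
clock: 3.35
position: [450.8, -271.1, 67.0]
ee_rot: [1.0, -0.02, 0.0, 0.0]
contact_force: [-1.0, 0.4, 2.9]
gripper_width: 0.3
```

Request:
play_rows --travel '[[0,0,0.002],[0,0,0.002],[0,0,0.001],[0,0,0]]' --rotation '[[0,0,0],[0,0,0],[0,0,0],[0,0,0]]' --grip '[0,0,0,0]'

```text
clock: 3.68
position: [450.3, -270.9, 61.6]
ee_rot: [1.0, -0.02, -0.0, 0.0]
contact_force: [0.3, -0.7, -0.4]
gripper_width: 0.2
```

Request:
play_rows --travel '[[0,0,0.001],[0,0,0.001],[0,0,0.001],[0,0,0]]' --rotation '[[0,0,0],[0,0,0],[0,0,0],[0,0,0]]' --grip '[0,0,0,0]'

```text
clock: 4.02
position: [450.2, -270.9, 58.6]
ee_rot: [1.0, -0.02, -0.0, -0.0]
contact_force: [-2.6, 1.4, 5.7]
gripper_width: 0.5
```

Request:
play_rows --travel '[[0,0,0.001],[0,0,0.001],[0,0,0]]' --rotation '[[0,0,0],[0,0,0],[0,0,0]]' --grip '[0,0,0]'

```text
clock: 4.27
position: [450.3, -271.0, 58.3]
ee_rot: [1.0, -0.02, -0.0, 0.0]
contact_force: [-4.7, 2.6, 17.0]
gripper_width: -0.0
```

Request:
play_rows --travel '[[0,0,-0.02],[0,0,-0.04],[0,0,-0.04],[0,0,-0.04],[0,0,-0.04],[0.015,-0.025,-0.02],[0.018,-0.035,0],[0.018,-0.035,0],[0.018,-0.035,0],[0.018,-0.035,0],[0.018,-0.035,0],[0.018,-0.035,0]]' --rotation '[[0,0,0],[0,0,0],[0,0,0],[0,0,0],[0,0,0],[0,0,0],[0,0,0],[0,0,0],[0,0,0],[0,0,0],[0,0,0],[0,0,0]]' --grip '[0,0,0,0,0,0.65,0.65,0.65,0.65,0.65,0.65,0.65]'

```text
clock: 5.27
position: [583.7, -39.1, 255.9]
ee_rot: [1.0, -0.02, 0.0, -0.0]
contact_force: [0.2, -0.4, -0.3]
gripper_width: 55.2
```

Request:
play_rows --travel '[[0.018,-0.035,-0.005],[0.018,-0.03,-0.005],[0.015,-0.02,-0.005],[0,0,0],[0,0,0]]' --rotation '[[0,0,0],[0,0,0],[0,0,0],[0,0,0],[0,0,0]]' --grip '[0.65,0.65,0.65,0.65,0.65]'

```text
clock: 5.68
position: [637.9, 43.2, 269.9]
ee_rot: [1.0, -0.019, -0.001, -0.0]
contact_force: [0.3, 0.2, 0.0]
gripper_width: 55.9
```

Run:
```python
from h import *
s=load('scene'); d=grab('scene')
m=np.zeros(d['depth'].shape,np.uint8)
print('block scan z:',[np.round(px2w(d,u,v)).tolist() for u,v in ((275,250),(283,243),(285,255),(292,250),(300,262))])
w=grab('wrist','w1.png'); st(); print(np.round(w['hand_eye'],3),w['camera_matrix'][0,0])
c=cv2.resize(d['image'][215:295,245:345],None,fx=3.9,fy=3.9)
cv2.imwrite('pics/v2.png',np.vstack([cv2.resize(w['image'],(480,300))[:, :],np.pad(c[:300],((0,0),(0,480-c.shape[1]),(0,0)))]))
```

```text
block scan z: [[432.0, -291.0, 56.0], [441.0, -258.0, 59.0], [470.0, -290.0, 59.0], [479.0, -264.0, 59.0], [523.0, -285.0, 58.0]]
clock 5.783
joints [ 0.318  0.386  0.108 -0.    -1.294  1.212]
joint_vel [-0.014 -0.015 -0.008  0.003 -0.002 -0.001]
joint_efforts [ 5.4000e-01 -3.9455e+01  1.9697e+01  4.3310e+00  2.1000e-02  0.0000e+00]
position [636.953  41.429 270.438]
ee_rot [ 1.    -0.021 -0.001  0.   ]
contact_force [-0.2    0.186  0.076]
wrist_torque [-0.076  0.033  0.015]
gripper_width 55.698
[[-0.00000e+00 -9.45000e-01 -3.27000e-01  8.37410e+01]
 [ 1.00000e+00 -0.00000e+00  0.00000e+00 -9.88000e-01]
 [-1.00000e-03 -3.27000e-01  9.45000e-01 -1.42346e+02]
 [ 0.00000e+00  0.00000e+00  0.00000e+00  1.00000e+00]] 297.13500075845303
```

View pics/v2.png

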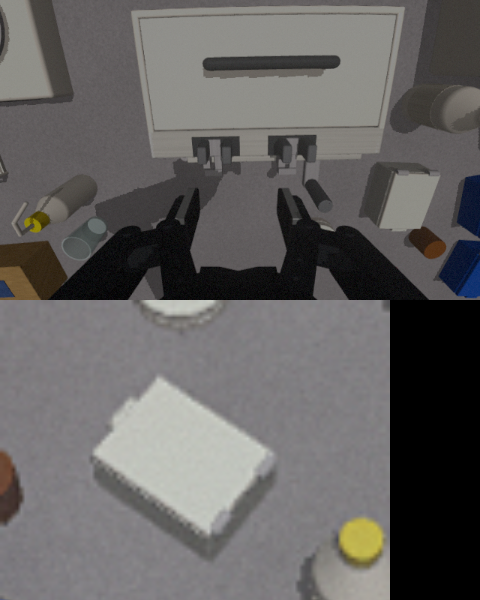

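Cover flat at z≈59, so it's shut. The catches show in the wrist view at about (285,200) and (390,200) in full-size pixels. Next crop is on those.

Run:
```python
from h import *
d=load('wrist'); cv2.imwrite('pics/c2.png',cv2.resize(d['image'][160:290,235:455],None,fx=3.6,fy=3.6,interpolation=cv2.INTER_CUBIC))
```

```text
(no output)
```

View pics/c2.png

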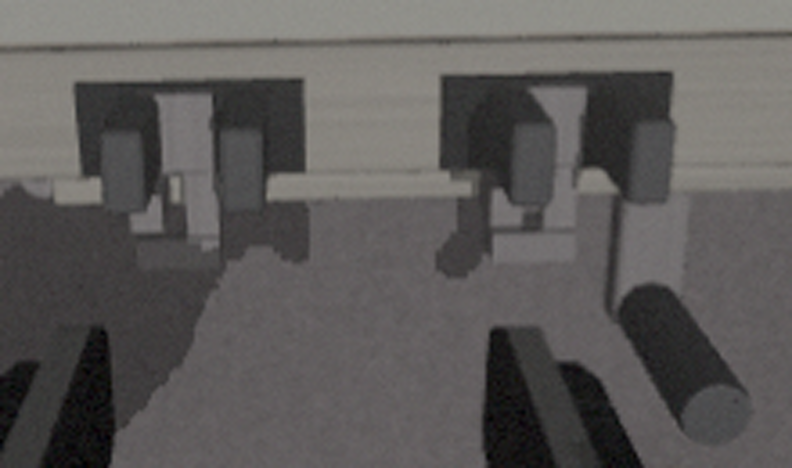

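Run:
```python
from h import *
d=load('wrist'); f=lambda u,v:(235+u/3.6,160+v/3.6)
for n,(u,v,z) in dict(tab1=(122,170,194),lug1=(243,170,194),tab2=(532,164,194),lug2=(653,162,194),post=(716,413,195),frontL=(90,190,160),frontR=(730,187,160)).items():
    print(n,np.round(px2w(d,*f(u,v),z=z),1),px2w(d,*f(u,v)))
s=load('scene')
```

```text
tab1 [641.6  80.9 194. ] [641.49945427  80.94890548 193.68164121]
lug1 [640.6  54.5 194. ] [640.41744758  54.55195319 193.63985387]
tab2 [639.4  -8.4 194. ] [639.41217229  -8.39451429 194.08489447]
lug2 [638.8 -34.9 194. ] [638.69769602 -34.97716162 193.83683303]
post [574.7 -54.4 195. ] [574.96152061 -54.21561388 195.34866179]
frontL [624.1  95.9 160. ] [619.41240211  98.68050849 147.68558996]
frontR [618.3 -66.8 160. ] [613.34105021 -71.97986629 147.8458322 ]
```

Request:
play_rows --travel '[[0.005,-0.019,0.01],[0,0,0.025],[0,0,0.025],[0,0,0.022],[0,0,0.02],[0,0,0]]' --rotation '[[0,0,-0.015],[0,0,0],[0,0,0],[0,0,0],[0,0,0],[0,0,0]]' --grip '[0.75,0.75,0.75,0.75,0.75,0.75]'

```text
clock: 6.28
position: [639.7, 58.7, 164.4]
ee_rot: [1.0, -0.014, -0.005, 0.001]
contact_force: [-1.1, 0.4, -0.2]
gripper_width: 64.1
```

Request:
play_rows --travel '[[0.003,-0.002,-0.003],[0,0,0],[0,0,0],[0,0,0],[0,0,0],[0,0,0]]' --rotation '[[0,0,0],[0,0,0],[0,0,0],[0,0,0],[0,0,0],[0,0,0]]' --grip '[0.75,0.65,0.55,0.45,0.4,0.4]'

```text
clock: 6.78
position: [647.6, 63.6, 174.1]
ee_rot: [1.0, -0.013, 0.002, -0.001]
contact_force: [1.3, 3.9, 2.7]
gripper_width: 34.5
```

Request:
play_rows --travel '[[0,0,0],[0,0,0],[0,0,0]]' --rotation '[[0,0,0],[0,0,0],[0,0,0]]' --grip '[0.37,0.34,0.34]'

```text
clock: 7.03
position: [646.7, 62.8, 172.7]
ee_rot: [1.0, -0.013, 0.001, -0.0]
contact_force: [1.2, 4.2, 1.5]
gripper_width: 29.2
```

Request:
play_rows --travel '[[0,0.001,0],[0,0.001,0],[0,0,0],[0,0,0],[0,0,0]]' --rotation '[[0,0,0],[0,0,0],[0,0,0],[0,0,0],[0,0,0]]' --grip '[0.3,0.26,0.22,0.2,0.2]'

```text
clock: 7.45
position: [646.5, 60.9, 173.0]
ee_rot: [1.0, -0.013, 0.001, -0.001]
contact_force: [-0.2, 4.6, 5.1]
gripper_width: 22.1
```

Request:
play_rows --travel '[[0,0,0],[0,0,0],[0,0,0]]' --rotation '[[0,0,0],[0,0,0],[0,0,0]]' --grip '[0.15,0.1,0.1]'

```text
clock: 7.7
position: [646.5, 60.9, 173.0]
ee_rot: [1.0, -0.013, 0.001, -0.001]
contact_force: [0.1, 4.7, 5.4]
gripper_width: 22.2
```

Run:
```python
from h import *
st(); w=grab('wrist','w2.png'); cv2.imwrite('pics/c3.png',cv2.resize(w['image'][150:350,190:450],None,fx=3,fy=3,interpolation=cv2.INTER_CUBIC))
```

```text
clock 7.7
joints [ 3.420e-01  4.670e-01 -1.100e-02 -1.000e-03 -1.091e+00  1.203e+00]
joint_vel [-0.     0.002  0.001  0.002  0.    -0.   ]
joint_efforts [-2.8540e+00 -3.9021e+01  1.5056e+01  4.7490e+00 -6.9300e-01 -1.7000e-02]
position [646.543  60.868 172.962]
ee_rot [ 1.    -0.013  0.001 -0.001]
contact_force [0.105 4.7   5.361]
wrist_torque [ 1.943 -0.004 -0.01 ]
gripper_width 22.172
```

View pics/c3.png

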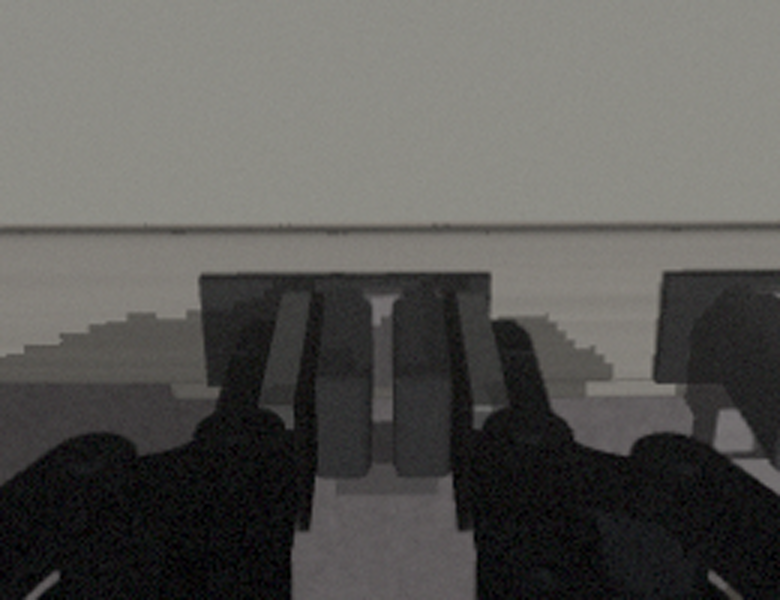

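Request:
play_rows --travel '[[0,0,0],[0,0,0],[0,0,0],[0,0,0],[0,0,-0.02],[0,0,-0.025],[0,0.03,0],[0,0.03,0],[0,0.03,0],[0,0,0],[0,0,0],[0,0,0]]' --rotation '[[0,0,0],[0,0,0],[0,0,0],[0,0,0],[0,0,0],[0,0,0],[0,0,0],[0,0,0],[0,0,0],[0,0,0],[0,0,0],[0,0,0]]' --grip '[0.4,0.6,0.75,0.75,0.75,0.75,0.75,0.75,0.75,0.75,0.75,0.75]'

```text
clock: 8.75
position: [643.6, -29.9, 216.9]
ee_rot: [1.0, -0.013, -0.001, 0.0]
contact_force: [-0.4, 0.0, -0.0]
gripper_width: 64.2
```

Request:
play_rows --travel '[[0,0,0.015],[0,0,0.015],[0,0,0.01],[0,0,0.006],[0,0,0],[0,0,0],[0,0,0],[0,0,0]]' --rotation '[[0,0,0],[0,0,0],[0,0,0],[0,0,0],[0,0,0],[0,0,0],[0,0,0],[0,0,0]]' --grip '[0.75,0.75,0.75,0.75,0.7,0.6,0.5,0.4]'

```text
clock: 9.42
position: [644.8, -28.4, 172.8]
ee_rot: [1.0, -0.013, 0.002, -0.001]
contact_force: [-1.1, 4.8, 2.8]
gripper_width: 34.5
```

Request:
play_rows --travel '[[0,0,0],[0,0,0],[0,0,0],[0,0,0],[0,0,0],[0,0,0],[0,0,0]]' --rotation '[[0,0,0],[0,0,0],[0,0,0],[0,0,0],[0,0,0],[0,0,0],[0,0,0]]' --grip '[0.35,0.3,0.25,0.2,0.15,0.1,0.1]'

```text
clock: 10.0
position: [645.0, -29.1, 173.0]
ee_rot: [1.0, -0.013, 0.002, -0.001]
contact_force: [-1.1, 3.7, 5.9]
gripper_width: 21.4
```

Run:
```python
from h import *
st(); w=grab('wrist','w3.png'); cv2.imwrite('pics/c4.png',cv2.resize(w['image'][150:350,150:450],None,fx=2.6,fy=2.6,interpolation=cv2.INTER_CUBIC))
```

```text
clock 10.0
joints [ 0.205  0.46  -0.023 -0.    -1.084  1.34 ]
joint_vel [-0.002 -0.    -0.001  0.     0.002  0.002]
joint_efforts [-2.4410e+00 -3.8354e+01  1.5568e+01  4.7110e+00 -2.0500e-01 -9.0000e-03]
position [644.954 -29.105 173.035]
ee_rot [ 1.    -0.013  0.002 -0.001]
contact_force [-1.076  3.659  5.945]
wrist_torque [1.716 0.148 0.047]
gripper_width 21.397
```

View pics/c4.png

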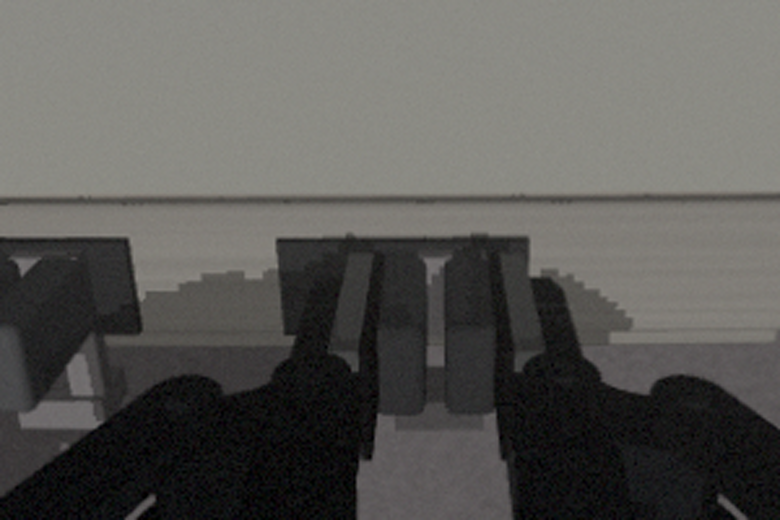

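Request:
play_rows --travel '[[0,0,0],[0,0,0],[0,0,0],[0,0,0],[0,0,-0.02],[0,0,-0.03],[-0.034,0.014,0],[-0.033,0.014,0],[0,0,0],[0,0,0],[0,0,0],[0,0,0]]' --rotation '[[0,0,0],[0,0,0],[0,0,0],[0,0,0],[0,0,0],[0,0,0],[0,0,0],[0,0,0],[0,0,0.09],[0,0,0.09],[0,0,0.09],[0,0,0]]' --grip '[0.4,0.6,0.75,0.75,0.75,0.75,0.75,0.6,0.6,0.6,0.6,0.6]'

```text
clock: 11.05
position: [575.7, -56.3, 221.2]
ee_rot: [0.989, -0.148, -0.0, 0.0]
contact_force: [0.3, 0.4, -0.5]
gripper_width: 51.0
```

Request:
play_rows --travel '[[0,0,0],[0,0,0],[0,0,0]]' --rotation '[[0,0,0],[0,0,0],[0,0,0]]' --grip '[0.6,0.6,0.6]'

```text
clock: 11.3
position: [576.2, -55.9, 221.1]
ee_rot: [0.989, -0.147, -0.0, 0.0]
contact_force: [-0.6, 0.2, -0.4]
gripper_width: 51.2
```

Run:
```python
from h import *
st(); w=grab('wrist','w4.png'); cv2.imwrite('pics/c5.png',cv2.resize(w['image'][140:350,150:480],None,fx=2.4,fy=2.4,interpolation=cv2.INTER_CUBIC))
```

```text
clock 11.3
joints [ 0.183  0.314 -0.124  0.    -1.133  1.093]
joint_vel [-0.     0.001  0.001  0.    -0.    -0.004]
joint_efforts [-3.0000e-02 -3.5201e+01  1.8359e+01  4.0830e+00 -3.0000e-03  8.0000e-03]
position [576.215 -55.89  221.061]
ee_rot [ 0.989 -0.147 -0.     0.   ]
contact_force [-0.552  0.21  -0.394]
wrist_torque [0.077 0.072 0.051]
gripper_width 51.201
```

View pics/c5.png

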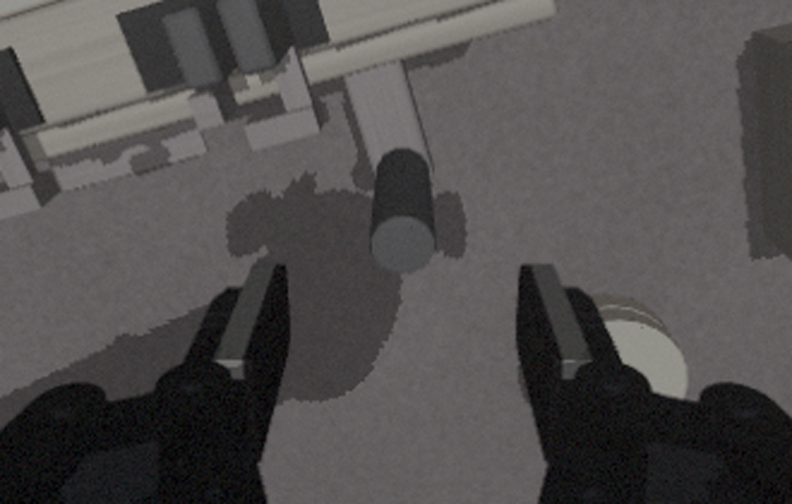

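Run:
```python
from h import *
d=load('wrist'); print(px2w(d,317.9,241.3,z=195),px2w(d,317.9,241.3))
H=d['hand_eye'];Rt=Ro.from_quat(d['rot']).as_matrix()
print('in tool',Rt.T@(px2w(d,317.9,241.3,z=195)-d['pos']))
```

```text
[574.72186472 -55.03517242 195.        ] [574.79322572 -55.05640005 195.14703945]
in tool [-1.66598448 -0.39250893 26.06129816]
```

Request:
play_rows --travel '[[-0.001,0,0.018],[0,0,0.018],[0,0,0.015],[0,0,0],[0,0,0],[0,0,0],[0,0,0],[0,0,0],[0,0,0],[0,0,0]]' --rotation '[[0,0,0],[0,0,0],[0,0,0],[0,0,0],[0,0,0],[0,0,0],[0,0,0],[0,0,0],[0,0,0],[0,0,0]]' --grip '[0.6,0.6,0.6,0.5,0.4,0.3,0.2,0.1,0.05,0.05]'

```text
clock: 12.18
position: [576.0, -55.8, 171.8]
ee_rot: [0.989, -0.147, 0.001, 0.0]
contact_force: [0.4, -0.6, 4.6]
gripper_width: 15.8
```

Request:
play_rows --travel '[[-0.005,-0.0002,0],[-0.0052,-0.0002,0],[-0.0052,-0.0002,0],[-0.0052,-0.0002,0],[0,0,0]]' --rotation '[[0,0,0.03],[0,0,0.03],[0,0,0.03],[0,0,0.03],[0,0,0]]' --grip '[0.05,0.05,0.05,0.05,0.05]'

```text
clock: 12.6
position: [555.5, -48.8, 171.8]
ee_rot: [0.978, -0.207, 0.0, 0.001]
contact_force: [-1.2, -4.8, 5.5]
gripper_width: 16.0
```

```bash
cat >> h.py <<'E'
def ft():
    s=arm.read_state(); R=Ro.from_quat(s['ee_rot']).as_matrix(); x=R[:,0]
    print('t',s['clock'],'pos',np.round(s['position'],1),'psi',round(np.arctan2(x[1],x[0]),3),'Ftool',np.round(R.T@s['contact_force'],1),'M',np.round(R.T@s['wrist_torque'],2),'w',round(float(s['gripper_width']),1))
E
python3 -c "
from h import *
ft()"
```

```text
t 12.6 pos [555.5 -48.8 171.8] psi -0.417 Ftool [ 0.8  4.9 -5.5] M [-1.43  0.28 -0.01] w 16.0
```

Request:
play_rows --travel '[[-0.0105,0,0],[-0.0105,0,0],[-0.0105,0,0],[-0.0105,0,0],[0,0,0]]' --rotation '[[0,0,0.06],[0,0,0.06],[0,0,0.06],[0,0,0.06],[0,0,0]]' --grip '[0.05,0.05,0.05,0.05,0.05]'

```text
clock: 13.02
position: [518.0, -28.1, 171.8]
ee_rot: [0.946, -0.323, 0.0, 0.001]
contact_force: [-2.0, -4.9, 5.9]
gripper_width: 15.9
```

```bash
python3 -c "
from h import *
ft()"
```

```text
t 13.0167 pos [518.  -28.1 171.8] psi -0.657 Ftool [ 1.4  5.1 -5.9] M [-1.5   0.43  0.09] w 15.9
```

Request:
play_rows --travel '[[-0.0105,0,0],[-0.0105,0,0],[-0.0105,0,0],[-0.0105,0,0],[-0.0105,0,0],[-0.0105,0,0],[0,0,0]]' --rotation '[[0,0,0.06],[0,0,0.06],[0,0,0.06],[0,0,0.06],[0,0,0.06],[0,0,0.06],[0,0,0]]' --grip '[0.05,0.05,0.05,0.05,0.05,0.05,0.05]'

```text
clock: 13.6
position: [474.5, 17.4, 171.7]
ee_rot: [0.873, -0.487, -0.0, 0.001]
contact_force: [-4.6, -5.0, 8.7]
gripper_width: 16.0
```

```bash
python3 -c "
from h import *
ft()"
```

```text
t 13.6 pos [474.5  17.4 171.7] psi -1.017 Ftool [ 1.9  6.6 -8.7] M [-1.56  0.21  0.1 ] w 16.0
```

Run:
```python
import numpy as np
from scipy.optimize import least_squares
P=np.array([(576,-55.8),(555.5,-48.8),(518,-28.1),(474.5,17.4)])
r=least_squares(lambda h:np.hypot(*(P-h).T)-175,[630,111]);h=r.x;print(h,r.fun)
a=np.arctan2(*(P-h).T[::-1]);print(a[0]-a)
```

```text
[620.8232522  113.45892517] [ 0.0934256  -0.08548924 -0.0384314   0.03659971]
[0.         0.12385602 0.36932331 0.73099808]
```

Request:
play_rows --travel '[[-0.0105,0,0],[-0.0105,0,0],[-0.0105,0,0],[-0.0105,0,0],[-0.0105,0,0],[-0.0105,0,0],[-0.0105,0,0],[0,0,0]]' --rotation '[[0,0,0.06],[0,0,0.06],[0,0,0.06],[0,0,0.06],[0,0,0.06],[0,0,0.06],[0,0,0.06],[0,0,0]]' --grip '[0.05,0.05,0.05,0.05,0.05,0.05,0.05,0.05]'

```text
clock: 14.27
position: [448.0, 85.4, 171.7]
ee_rot: [0.753, -0.658, -0.0, 0.001]
contact_force: [-4.9, -4.0, 10.9]
gripper_width: 16.0
```

```bash
cat >> h.py <<'E'
def gate():
    h=np.array([620.8,113.5]); p=np.array(arm.read_state()['position'][:2])-h
    print('r',np.hypot(*p),'phi',(np.arctan2(-169.3,-44.8)-np.arctan2(p[1],p[0]))%(2*np.pi))
E
python3 -c "
from h import *
ft();gate()"
```

```text
t 14.2667 pos [448.   85.4 171.7] psi -1.437 Ftool [  3.4   5.4 -10.9] M [-1.54  1.    0.12] w 16.0
r 175.1206438300465 phi 1.1508299049461792
```

Request:
play_rows --travel '[[-0.0105,0,0],[-0.0105,0,0],[-0.0105,0,0],[-0.0105,0,0],[-0.0105,0,0],[-0.0105,0,0],[-0.0105,0,0],[0,0,0],[0,0,0],[0,0,0]]' --rotation '[[0,0,0.06],[0,0,0.06],[0,0,0.06],[0,0,0.06],[0,0,0.06],[0,0,0.06],[0,0,0.06],[0,0,0],[0,0,0],[0,0,0]]' --grip '[0.05,0.05,0.05,0.05,0.05,0.05,0.05,0.05,0.05,0.05]'

```text
clock: 15.1
position: [451.3, 157.8, 171.7]
ee_rot: [-0.6, 0.8, 0.0, -0.001]
contact_force: [-7.4, -1.7, 11.0]
gripper_width: 16.1
```

Run:
```python
from h import *
ft();gate()
old=load('scene');d=grab('scene','s3.png');w=grab('wrist','w5.png')
print('cover z',[np.round(px2w(d,u,v)).tolist() for u,v in ((283,243),(285,255),(300,262))])
for n,p in dict(petri=(291,208),jar=(241,258),reag=(338,277),marker=(297,326),wash=(395,115),beaker=(370,118)).items(): print(n,np.round(px2w(old,*p)),np.round(px2w(d,*p)))
c=np.hstack([cv2.resize(d['image'],(400,250)),cv2.resize(w['image'],(400,250))])
e=cv2.resize(d['image'][120:280,255:455],(400,320),interpolation=cv2.INTER_CUBIC)
s=grab('side'); g=cv2.resize(s['image'][140:300,160:360],(400,320),interpolation=cv2.INTER_CUBIC)
cv2.imwrite('pics/f.png',np.vstack([c,np.hstack([e,g])]))
```

```text
t 15.1 pos [451.3 157.8 171.7] psi -1.855 Ftool [  3.7   6.6 -11. ] M [-1.64  1.1   0.  ] w 16.1
r 175.23296389864706 phi 1.5678756061381574
cover z [[440.0, -258.0, 58.0], [469.0, -289.0, 57.0], [523.0, -284.0, 58.0]]
petri [ 376. -119.   25.] [ 377. -120.   27.]
jar [ 356. -367.   50.] [ 355. -367.   49.]
reag [ 667. -301.  151.] [ 667. -301.  150.]
marker [ 615. -445.   13.] [ 615. -445.   13.]
wash [640.  -2. 524.] [518. 358. 131.]
beaker [409. 387.  27.] [410. 387.  28.]
```

View pics/f.png

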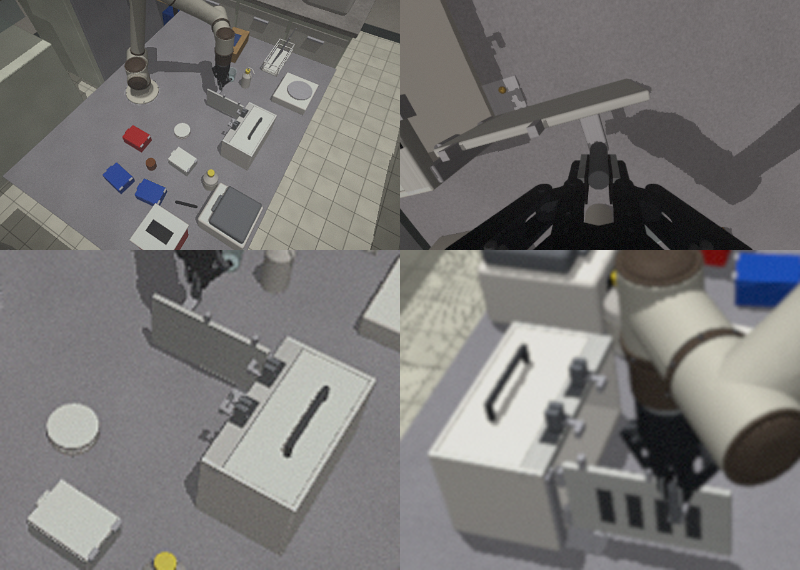

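The gate stands square to the front with the post gripped, both catches are squeezed, the cover is flat, and the bystanders haven't moved. Handing in.

Run:
```python
from h import *
workorder.job_done(); ft(); gate()
```

```text
the job is handed in; nothing more can be done
the job is handed in; nothing more can be done
```

The job is done and handed in at about 15 s on the clock, with the arm still holding the gate open. I took no state reading after hand-in, because the interface was already closed.

- **Cover:** I pressed it down with shut fingers until it stopped firm at 58 mm, with about 17 N on the tool. It stayed shut after I lifted off: in the depth image its top was 58–59 mm above the bench, and 57–58 mm at the end.
- **Catches:** I squeezed the one nearer the hinge first, then the other. Both were fully closed in the wrist pictures. The gripper width read 22.2 and 21.4 mm rather than the expected 24 mm. The 18 mm post also read about 2 mm small, so I took this as an offset in the width reading.
- **Gate:** I pulled it by its post past the click stop to about 1.57 rad, measured from a circle fitted to the post's path. The final pictures show it standing square to the front. The last forces on the tool were steady, up to about 11 N, mostly vertical.
- **Bystanders:** five of the six read within about 3 mm of their earlier positions at the end. The arm blocked the wash bottle in the comparison picture, but it was within about 2 mm of its very first reading.

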